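# Load the die bar in the bench press, take off the catch and hold the press closed

### The arm

A 6-joint arm with a two-finger parallel gripper is mounted at the origin on the work surface. World frame = base frame: x ahead of the robot, y to its left, z up, the work surface at z = 0. Lengths are in m, angles in rad, forces in N, time in s.
With the tool pointing down it reaches from about 0.325 to 0.925 m from the base axis. Payload 3.1 kg.
Tool frame: the origin (TCP) lies at the very end of the fingers, on their centre line; the grasp point (between the pads) lies 19 mm behind it (r.grip_point_offset is the distance from the TCP to the grasp point, in m); z points along the fingers, y is the line along which they close (so a half turn about z gives the same grasp; the last joint's range is limited). The gripper opens to 85 mm and grips with 20 to 120 N. Pads are 22 mm wide; open, the fingers measure 114 mm over their backs; the gripper's body (76 mm by 85 mm) begins 54 mm behind the grasp point. The pads swing forward as they close: fully open they stand 13 mm farther back than shut.
Start: joints at [-1.438, 0.217, 1.613, -0, 1.311, -0.112], TCP at [0.151, -0.606, 0.231] pointing down, gripper open.
Joint ranges: [-2.75, 2.75], [-0.78, 2.1], [0.31, 2.55], [-1.13, 4.27], [0.13, 2.63], [-2.58, 2.58]. Speed limits (rad/s): [2.79, 2.79, 3.14, 3.14, 3.14, 3.14].

### API

Orientations are given as a 3x3 rotation matrix whose columns are the frame's x, y, z axes.
In Python, from plant import r gives the robot as it stands.
- The arm moves only by the tool jog_arm, never from a script. Its argument "commands" is one flat list of numbers, 7 for each row, row after row: the finger opening in mm, from 0 to 85.4, then the shift along the tool's x, y, z in mm, then the turn, a rotation vector about the tool's x, y, z in rad. In form: [grip, x, y, z, wx, wy, wz, grip, x, y, z, wx, wy, wz, ...]. A call has 1 to 20 rows; each row is the pose to reach, as a shift and turn from the pose commanded when the call began, along the tool's axes at that moment; what a row does not reach only later rows make up. A row lasts 1/8 s, in which the tool goes at most 62.5 mm and 10.7 degrees, less where a joint would pass 70% of its speed; a pose out of reach is approached as far as the arm can. A call with a gripper value outside its range is refused whole. The fingers move at their own pace and stop on an object; "grip_force" is the grip in N (left out, the last holds). Time passes only in rows, so rows that repeat a pose let the fingers close. It gives the time, the measured TCP pose, the force, the opening and the grip force at its end, in the units of the state.
- r.get_state(): the state, without advancing time (a new reading comes with each control period).
- r.get_image(name): name is "side" or "top"; returns a dict with "image" (400x640x3 uint8, red, green, blue), "fx", "fy", "cx", "cy" (pixels), "R" (3x3) and "t" (3): a world point X has camera coordinates R X + t. Camera axes: x right, y down, z forward; pixel columns grow to the right and rows downward; lengths in m; the calibration is good to about 2 mm. A picture is of the moment at which its call begins. There is no depth.
- r.hand_in(): hands the job in; it is judged then, once.
Trained networks look in the newest picture that a camera, given by its name, has taken for a name from the list of things; names that differ only in an ending like _2 or _b are one class to them, and where a whole thing is asked for, a point or a joint stands for the part that bears it (a point fixed in the world has none). Each returns a list of dicts, best first, with "confidence" (0 to 1); they miss things now and then, are a little off and sometimes report something else, mostly with a low value. They report only what shows in the picture. A call takes as long as a camera call. They do not tell look-alikes from the thing itself.
- r.find_in(camera, target): "at" ([x, y, z] in m, in world coordinates, good to about 4 mm: the middle of the surface that is visible of it).
- r.masks_of(camera, target): "region" (400x640 bool, what is visible of it).
The state is a dict: "t": time; "joint_positions": joint angles; "dq": joint speeds; "effort": joint torques, N m; "position": TCP position; "tcp_rot": TCP orientation; "contact_force": force on the tool from outside, world axes, zero at the start; "ft_torque": the same for the moment, N m; "grip_width": opening from 0.0 (shut) to 1.0 (fully open); "grasp_force": force on a finger pad.
Only numpy, scipy, OpenCV 4.12 (cv2) and the standard library are available. Lean on these libraries where they do the work, as an engineer would, in place of code of your own. Each camera call takes 0.05 s, during which the arm holds its last target. There are 200 camera calls.

### The job

With the safety catch still on, slide the flat die bar (the one with the raised finger block) blank end first into the slot of the bench press from the left until it is fully home against the stop, and let go of it. Then flip the safety catch off by pushing its thumb tab down, and only after that pull the ball lever down until the punch bears firmly on the die, and keep holding it there: the job finishes with you still holding the lever down. Leave the other tools where they lie.

Things in the scene. Friction and masses are not known exactly. Their poses are not given: they have to be found in the camera images.
- press: grey cast bench lever press, fixed. Origin on the bench, on the vertical punch axis; x from its open front (facing the robot) to the column at the back, y to its left, z up. Press frame, mm: foot x -72..142, y -75..75, top z 20; column x 75..127, y -29..29; head x -32..127, y -32..32, z 150..235; ram bar up to z 261. Starts anywhere right of centre, yaw within 0.25
- slot_mouth (a point): left end of the die channel on the press's foot, middle of its floor: press frame (0, 78, 32) mm, axes as the press. The channel runs along press y, floor z 32 from y 78 to -52. Guide rails 9.5 mm high, inner faces at x -19.5 and 19.5 from y 45 to -45; mouth flares from 39 mm wide at y 45 to about 58 at y 70
- punch_axis (a point): point of the channel floor under the punch: press frame (0, 0, 32) mm. Either side of it a cross strap (y 15..41, underside z 41.5; y -41..-15, underside z 43; tops 47.5) covers the rails, so the channel is a slot 9.5 mm high that can be entered only from the left (+y). End stop: a dark cross bar, face at y -28
- die_bar: the flat steel die bar, loose left of the press: 36 wide (x) x 155 long (y) x 5 mm, 0.22 to 0.34 kg. Origin under its middle, y along it. Its -y end (last 12 mm 28 wide) carries the round blank and goes in first. A finger block stands near the +y end. Goes in with its axes parallel to the press's; home, the -y end is at the stop and its origin at press (0, 49.5, 32) mm
- die_seat (a point): centre of the top of the 24 mm pale round blank, 1 mm proud of the die bar: bar frame (0, -49.5, 6) mm. Home, it lies on the punch axis at press (0, 0, 38) mm
- finger_block (a point): grip point on the die bar's finger block, bar frame (0, 60.5, 26) mm. Block: 16 wide (x) x 30 long (y) mm, centred on this point in x and y, from the bar's top (5 mm above its underside) to 33 mm above its underside. Home, it is at press (0, 110, 58) mm, clear of the head
- press_catch (a joint): safety catch, a small steel rocker on the left side of the head, rad. 0 = on: its nose blocks a tooth on the shaft's disc and the lever has only 0.08 rad of play. Pushing its thumb tab down turns it, to 1.0 at its stop; from 0.6 it is off. Needs about 2 N and stays where it is left
- catch_tab (a point): top middle of the catch's thumb tab (20 x 17 x 4 mm), which sticks out forward and upward (35 degrees) in front of the head's left side: catch on, press frame (-57, 48, 255) mm. It swings down on a 44 mm arc about catch_hinge, to about (-63, 48, 213) mm at 1.0 rad. Nothing is above or in front of it
- catch_hinge (a point): axis of the catch, parallel to press y, press frame (-22, 39, 228) mm
- press_lever (a joint): press lever, rad. 0 = up, 50 degrees above level, held by a spring; grows as the ball is pulled forward and down; punch goes down 20 mm per rad. Die bar home: punch meets the blank at about 0.9 (lever level); empty press: runs on to 1.12. The spring takes 3 to 6 N at the ball; each further newton there presses the die with about 8 N. Springs up if let go
- lever_handle: lever rod with its black ball on the press's right side. Origin at the centre of the ball (32 mm across); rod 12 mm thick runs from the ball back to the shaft. Lever up: ball at press frame (-73, -72, 313) mm. It swings in an upright plane, 160 mm arc about lever_hinge, to about (-130, -72, 190) mm when the punch meets the blank
- lever_hinge (a point): axis of the lever, parallel to press y, press frame (30, -72, 190) mm
- press_ram: ram with its 20 mm round punch; origin at the centre of the punch's lower face, 56 mm above the bench when up
- drawplate: bystander: flat dark steel drawplate 150 x 30 x 6 mm with a row of small holes, no raised block, lying flat; origin under its centre
- mallet: bystander: rawhide mallet, head 85 mm long and 60 mm thick, handle about 240 mm; lying; origin under the handle's middle
- hammer: bystander: small steel hammer with pale wooden handle, 250 mm long, lying; origin under its middle
- cutters: bystander: flush cutters with blue handles, about 130 mm long and 12 mm high, lying; origin near the middle
- tweezers: bystander: dark steel tweezers, 150 mm long, 5 mm high; origin under the middle
- file: bystander: file with wooden handle, 185 mm long, 19 mm high, lying; origin under the middle
- mandrel: bystander: tapered steel ring mandrel with dark square grip, 270 mm long, 24 mm high, lying; origin under the middle
- flux_jar: bystander: small glass jar with white cap, 50 mm across, 55 mm high; origin under its centre
Mind the look-alikes: they are no part of the job. What is shaped like the die_bar but pink is not meant.

How it is judged:
On the way, in this order (a step that is already met when the one before it is completed fails the run):
1. the die bar lies fully home in the slot and is let go, with the catch still on and the lever up (y of die_seat in the frame of press between -0.004 and 0.004 m and horizontal distance between die_seat and press below 0.005 m and z of die_seat in the frame of press between 0.035 and 0.042 m and angle between the y axis of die_bar and the y axis of press, either way round below 0.08 rad and contact force between the fingers and die_bar below 0.3 N and value of joint press_catch below 0.2 rad and value of joint press_lever below 0.1 rad), for 0.2 s.
2. the catch is flipped off while the lever is still up (y of die_seat in the frame of press between -0.004 and 0.004 m and horizontal distance between die_seat and press below 0.005 m and z of die_seat in the frame of press between 0.035 and 0.042 m and angle between the y axis of die_bar and the y axis of press, either way round below 0.08 rad and value of joint press_catch above 0.6 rad and value of joint press_lever below 0.12 rad), for 0.1 s.
At the end, for the whole second after the job is handed in: die bar flat in the slot, blank within 4 mm of the punch axis along the slot (5 mm in all); catch off (above 0.6 rad); robot in contact with the lever (over 1.5 N) and holding it down (above 0.8 rad), punch bearing on the die with more than 20 N (y of die_seat in the frame of press between -0.004 and 0.004 m and horizontal distance between die_seat and press below 0.005 m and z of die_seat in the frame of press between 0.035 and 0.042 m and angle between the y axis of die_bar and the y axis of press, either way round below 0.08 rad and value of joint press_catch above 0.6 rad and value of joint press_lever above 0.8 rad and contact force between press_ram and die_bar above 20 N and contact force between any of the fingers, the arm and lever_handle above 1.5 N); the arm keeps its last pose, push and grip.
It fails at once if a bystander tool or jar is moved more than 40 mm (distance of any of drawplate, mallet, hammer, cutters, tweezers, file, mandrel, flux_jar from where it was at the start of the episode above 0.04 m).
It also fails if it takes over 72 s, if anything falls off the work surface, if the arm or the gripper's body presses on something with over 40 N, if the wrist force passes 120 N, or if a joint passes its speed limit or range.

## Working session

There is one attempt and no reset: what is moved stays moved. The work goes in short steps, Python scripts to look and compute and a tool call to move; the robot and the scene stay as the last step left them, time stands still between calls to the robot, and variables do not carry over. Pictures are saved under pics/ and viewed, at most 10 in all, crops included, and the job is handed in when it is done.

Besides the shell and the picture viewer there is one more tool, called after "Call:" by a JSON object that holds its "fn" and its "kwargs". jog_arm: Moves the arm, as the interface text tells. Its arguments: {"type":"object","properties":{"commands":{"type":"array","items":{"type":"number"}},"grip_force":{"type":"number"}},"required":["commands"]}

```bash
mkdir -p pics; python3 - <<'E'
from plant import r
import cv2,numpy as np
for c in ("top","side"):
    im=r.get_image(c); cv2.imwrite(f"pics/{c}1.png",im["image"][:,:,::-1])
    print(c,im["fx"],im["fy"],im["cx"],im["cy"],np.round(im["R"],3).tolist(),np.round(im["t"],3))
    for n in ("press","die_bar","finger_block","die_seat","lever_handle","catch_tab","slot_mouth","punch_axis","press_ram"):
        print(n,[(np.round(d["at"],3).tolist(),round(d["confidence"],2)) for d in r.find_in(c,n)[:3]])
s=r.get_state();print(s["t"],s["position"],s["tcp_rot"])
E
```

```text
top 393.1078914239134 393.1078914239134 319.6304290120153 203.68373802987605 [[-0.015, -1.0, -0.027], [-0.996, 0.017, -0.089], [0.089, 0.025, -0.996]] [0.007 0.487 1.236]
press [([0.648, -0.068, 0.204], 0.88)]
die_bar [([0.182, 0.323, 0.008], 0.91), ([0.458, 0.301, 0.01], 0.69)]
finger_block [([0.187, 0.321, 0.001], 0.63), ([0.544, -0.467, 0.02], 0.62), ([0.462, 0.299, -0.0], 0.61)]
die_seat [([0.458, 0.297, 0.006], 0.91), ([0.182, 0.326, 0.002], 0.79), ([0.632, -0.078, 0.26], 0.32)]
lever_handle [([0.388, -0.373, 0.021], 0.66), ([0.584, -0.151, 0.317], 0.63)]
catch_tab [([0.601, -0.036, 0.237], 0.44)]
slot_mouth [([0.646, -0.069, 0.201], 0.8)]
punch_axis [([0.648, -0.069, 0.198], 0.96)]
press_ram [([0.638, -0.077, 0.262], 0.44)]
side 509.6608540673321 509.6608540673321 324.5026457846648 201.72391518958406 [[0.861, -0.508, 0.004], [-0.28, -0.483, -0.83], [0.424, 0.714, -0.558]] [-0.418  0.3    1.761]
press [([0.67, -0.095, 0.122], 0.87)]
die_bar [([0.71, -0.308, 0.037], 0.74)]
finger_block []
die_seat [([0.666, -0.093, 0.111], 0.59)]
lever_handle []
catch_tab []
slot_mouth [([0.667, -0.095, 0.113], 0.9)]
punch_axis [([0.665, -0.097, 0.114], 0.84)]
press_ram [([0.745, 0.222, 0.006], 0.37), ([0.67, -0.094, 0.119], 0.27)]
1.0 [ 0.15151099 -0.60638536  0.23131015] [[ 9.70185115e-01  2.42365102e-01  1.96643409e-05]
 [ 2.42365103e-01 -9.70185115e-01 -5.89585557e-06]
 [ 1.76491012e-05  1.04860213e-05 -1.00000000e+00]]
```

View pics/top1.png

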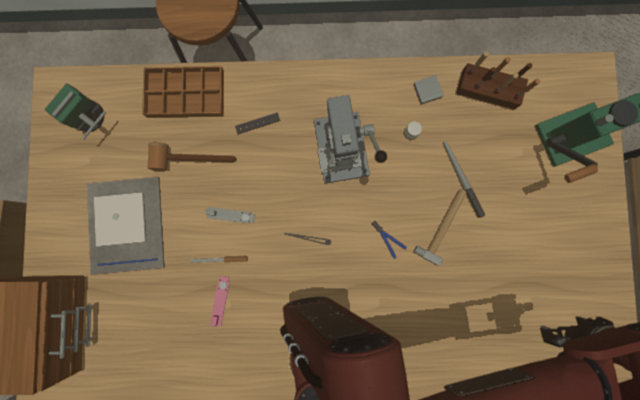

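View pics/side1.png

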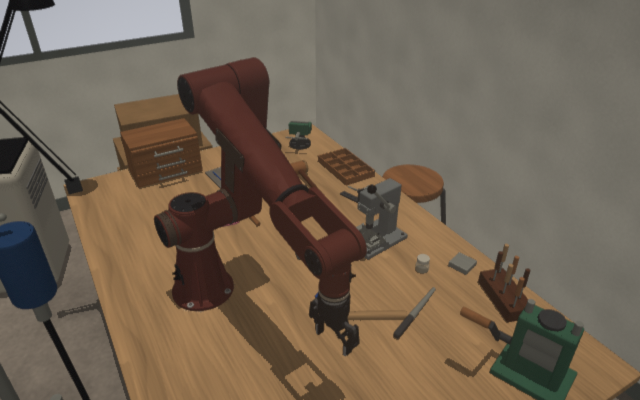

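Top view: the grey die bar is near (230,215), the pink look-alike near (220,300) and the press near (343,145). I'll enlarge both.

```bash
python3 - <<'E'
from plant import r
import cv2,numpy as np
im=cv2.imread("pics/top1.png")
a=cv2.resize(im[190:240,195:265],None,fx=8,fy=8,interpolation=cv2.INTER_CUBIC)[:, :400+160]
b=cv2.resize(im[85:190,305:400],None,fx=5,fy=5,interpolation=cv2.INTER_CUBIC)
cv2.imwrite("pics/a.png",a);cv2.imwrite("pics/b.png",b)
for d in r.masks_of("top","die_bar"):
    m=d["region"].astype(np.uint8); c=max(cv2.findContours(m,0,2)[0],key=cv2.contourArea)
    print(d["confidence"],m.sum(),cv2.minAreaRect(c))
E
```

```text
0.85 587 ((219.13528442382812, 300.64117431640625), (12.907363891601562, 51.08712387084961), 12.528807640075684)
0.77 550 ((229.06552124023438, 215.0087432861328), (49.03273391723633, 12.159062385559082), 7.594643592834473)
```

View pics/a.png

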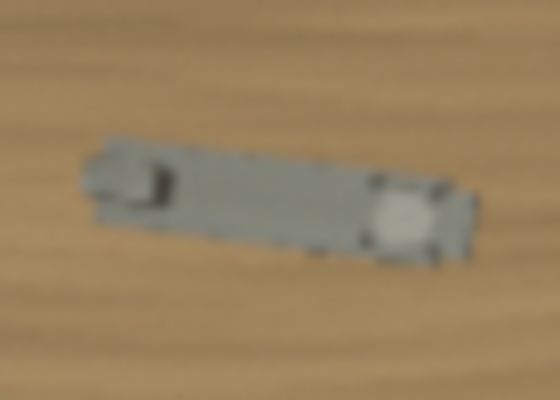

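View pics/b.png

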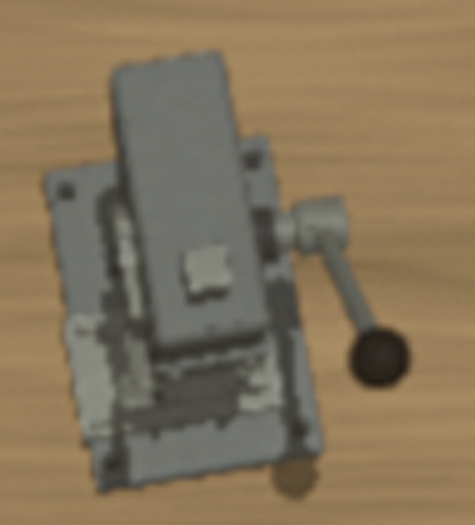

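Crops: the bar's blank is at crop (403,217), right end, and its finger block is at (130,183), left end. In the press crop, the ball is at (378,357), the ram top at (207,270), and the foot corners at (100,490), (322,450), (45,172) and (268,138). Fitting both poses next.

```bash
cat > h.py <<'E'
import numpy as np
from scipy.optimize import least_squares
def pix(im,X):
    c=im["R"]@np.asarray(X).T+np.asarray(im["t"])[:,None]
    return np.c_[im["fx"]*c[0]/c[2]+im["cx"],im["fy"]*c[1]/c[2]+im["cy"]]
def world(p,q):
    q=np.asarray(q,float)/1000; c,s=np.cos(p[2]),np.sin(p[2])
    return np.c_[p[0]+c*q[:,0]-s*q[:,1],p[1]+s*q[:,0]+c*q[:,1],q[:,2]]
def fit(im,q,uv,p0,loss="soft_l1"):
    s=least_squares(lambda p:(pix(im,world(p,q))-uv).ravel(),p0,loss=loss,f_scale=1)
    return s.x,(pix(im,world(s.x,q))-uv)
E
python3 - <<'E'
from plant import r
from h import *
im=r.get_image("top")
cr=lambda a,s,o:(np.array(a)+.5)/s-.5+np.array(o)
q=[(-73,-72,313),(0,0,261),(-72,75,20),(-72,-75,20),(142,75,20),(142,-75,20),(127,32,235),(127,-32,235)]
p,e=fit(im,q,cr([(378,357),(207,270),(100,490),(322,450),(45,172),(268,138),(112,70),(222,52)],5,(305,85)),[.63,-.08,.1])
print("press",p,np.round(e,1).tolist())
print("tab px in crop",(pix(im,world(p,[(-57,48,255)]))-[305,85])*5)
q=[(0,-49.5,6),(18,77.5,5),(-18,77.5,5),(14,-77.5,5),(-14,-77.5,5)]
b,e=fit(im,q,cr([(403,217),(105,137),(97,222),(475,197),(468,262)],8,(195,190)),[.458,.3,0])
print("bar",b,np.round(e,1).tolist())
print("grip pt",world(b,[(0,60.5,26)]),"press home",world(p,[(0,49.5,32),(0,110,58),(-57,48,255),(-73,-72,313),(-130,-72,190)]))
s=r.get_state();print(s["t"],s["contact_force"])
E
```

```text
press [ 0.6355538  -0.0784841   0.14926169] [[0.4, 1.0], [0.0, 0.0], [-0.8, 0.5], [0.9, 0.8], [-0.5, 0.1], [0.2, -0.8], [-0.9, -0.8], [0.4, -1.1]]
tab px in crop [[132.96773511 391.09767347]]
bar [ 0.45619086  0.29150417 -0.14564308] [[0.2, 0.3], [0.1, -0.2], [-0.7, 0.1], [0.4, -0.3], [-0.0, 0.1]]
grip pt [[0.46497115 0.35136364 0.026     ]] press home [[ 0.62819275 -0.02953448  0.032     ]
 [ 0.61919591  0.03029282  0.058     ]
 [ 0.57204959 -0.03949417  0.255     ]
 [ 0.57407246 -0.16053923  0.313     ]
 [ 0.51770623 -0.16901559  0.19      ]]
1.1 [-0.10893793  0.14421823 -0.40789588]
```

```bash
cat >> h.py <<'E'
P=[.63555,-.07848,.1493]; B=[.4562,.2915,-.1456]
def rows(r,targets):
    """targets: (xyz m, Rot 3x3) -> tool shift mm + rotvec from the measured pose"""
    from scipy.spatial.transform import Rotation as Ro
    s=r.get_state(); T=np.array(s["tcp_rot"]); o=np.array(s["position"])
    for X,G in targets:
        print(np.round(T.T@(np.array(X)-o)*1000,1),np.round(Ro.from_matrix(T.T@G).as_rotvec(),3))
def down(yaw):
    c,s=np.cos(yaw),np.sin(yaw); return np.array([[c,s,0],[s,-c,0],[0,0,-1.]])
def stat(r):
    s=r.get_state();print(round(s["t"],2),np.round(s["position"],4),np.round(s["contact_force"],1),np.round(s["ft_torque"],2),round(s["grip_width"],3),s["grasp_force"],np.round(s["joint_positions"],2));return s
E
python3 - <<'E'
from plant import r
from h import *
y=B[2]+np.pi/2
g=world(B,[(0,60.5,0)])[0]
rows(r,[((.42,-.15,.22),down(.9)),((g[0],g[1],.10),down(y)),((g[0],g[1],.009),down(y))])
E
```

```text
[ 371.1 -377.7   11.3] [-0.    -0.    -0.655]
[ 536.2 -853.2  131.4] [-0.   -0.   -1.18]
[ 536.2 -853.2  222.4] [-0.   -0.   -1.18]
```

Call:
{"fn": "jog_arm", "kwargs": {"commands": [85,371,-378,11,0,0,-0.655,85,371,-378,11,0,0,-0.655,85,371,-378,11,0,0,-0.655,85,371,-378,11,0,0,-0.655,85,371,-378,11,0,0,-0.655,85,371,-378,11,0,0,-0.655,85,371,-378,11,0,0,-0.655,85,371,-378,11,0,0,-0.655,85,536,-853,131,0,0,-1.18,85,536,-853,131,0,0,-1.18,85,536,-853,131,0,0,-1.18,85,536,-853,131,0,0,-1.18,85,536,-853,131,0,0,-1.18,85,536,-853,131,0,0,-1.18,85,536,-853,131,0,0,-1.18,85,536,-853,131,0,0,-1.18,85,536,-853,131,0,0,-1.18,85,536,-853,131,0,0,-1.18,85,536,-853,131,0,0,-1.18,85,536,-853,131,0,0,-1.18], "grip_force": 80}}

```text
t: 3.6
position: [0.4649, 0.3499, 0.1006]
tcp_rot: [[0.147, 0.989, 0.0], [0.989, -0.147, -0.0], [-0.0, 0.0, -1.0]]
contact_force: [0.5, 0.3, 0.1]
grip_width: 1.0
grasp_force: 0.0
```

```bash
python3 - <<'E'
from plant import r
from h import *
import cv2
stat(r)
y=B[2]+np.pi/2
g=world(B,[(0,60.5,0)])[0]
rows(r,[((g[0],g[1],.10),down(y)),((g[0],g[1],.009),down(y))])
im=r.get_image("top");cv2.imwrite("pics/c.png",np.hstack([cv2.resize(im["image"][150:290,150:290,::-1],None,fx=2.8,fy=2.8),cv2.resize(im["image"][80:190,300:400,::-1],None,fx=3.56,fy=3.563)[:392]]))
E
```

```text
3.6 [0.4649 0.3499 0.1006] [0.5 0.3 0.1] [ 0.   -0.01 -0.01] 1.0 0.0 [ 0.52  0.27  1.81 -0.    1.06  0.67]
[ 1.4 -0.2  0.6] [ 0.     0.    -0.002]
[ 1.4 -0.2 91.6] [ 0.     0.    -0.002]
```

View pics/c.png

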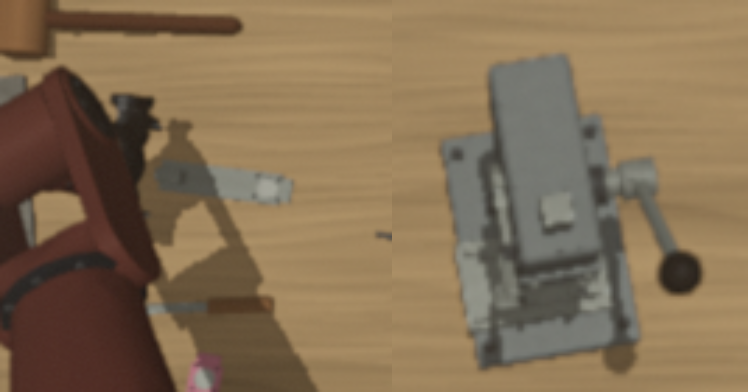

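The bar is seen clear below the open gripper, with the blank at crop (268,188). I'll descend and grip.

Call:
{"fn": "jog_arm", "kwargs": {"commands": [85,1,0,50,0,0,0,85,1,0,80,0,0,0,85,1,0,91,0,0,0,85,1,0,91,0,0,0,0,1,0,91,0,0,0,0,1,0,91,0,0,0,0,1,0,91,0,0,0,0,1,0,91,0,0,0,0,1,0,91,0,0,0,0,1,0,91,0,0,0,0,1,0,91,0,0,0,0,1,0,91,0,0,0], "grip_force": 80}}

```text
t: 5.15
position: [0.4656, 0.3525, 0.0101]
tcp_rot: [[0.145, 0.989, 0.001], [0.989, -0.145, 0.001], [0.001, 0.001, -1.0]]
contact_force: [-1.7, 0.1, 6.3]
grip_width: 0.168
grasp_force: 80.8
```

```bash
python3 - <<'E'
from plant import r
from h import *
stat(r)
yp=P[2]+np.pi/2
for z,yy in((.13,.231),(.045,.231),(.045,.215)):
    g=world(P,[(0,yy*1000,0)])[0]; rows(r,[((g[0],g[1],z),down(yp))])
E
```

```text
5.15 [0.4656 0.3525 0.0101] [-1.7  0.1  6.3] [-0.05  0.1  -0.01] 0.168 80.82481026649475 [0.53 0.41 1.83 0.   0.89 0.67]
[-180.6  163.8 -119.9] [ 0.001 -0.001 -0.295]
[-180.6  163.7  -34.9] [ 0.001 -0.001 -0.295]
[-196.   168.3  -34.9] [ 0.001 -0.001 -0.295]
```

Call:
{"fn": "jog_arm", "kwargs": {"commands": [0,0,0,-40,0,0,0,0,-20,18,-80,0,0,-0.05,0,-60,54,-110,0,0,-0.12,0,-100,90,-110,0,0,-0.2,0,-140,126,-110,0,0,-0.28,0,-175,158,-110,0,0,-0.295,0,-181,164,-110,0,0,-0.295,0,-181,164,-110,0,0,-0.295,0,-181,164,-110,0,0,-0.295]}}

```text
t: 6.28
position: [0.5993, 0.1502, 0.1182]
tcp_rot: [[-0.149, 0.989, -0.003], [0.989, 0.149, 0.0], [0.001, -0.002, -1.0]]
contact_force: [0.0, 0.6, -2.6]
grip_width: 0.167
grasp_force: 79.8
```

```bash
python3 - <<'E'
from plant import r
from h import *
import cv2
stat(r)
a=r.get_image("top")
s=r.get_image("side")
cv2.imwrite("pics/d.png",np.hstack([cv2.resize(a["image"][90:210,235:375,::-1],None,fx=3,fy=3),cv2.resize(s["image"][150:270,300:420,::-1],None,fx=3,fy=3)]))
E
```

```text
6.28 [0.5993 0.1502 0.1182] [ 0.   0.6 -2.6] [ 0.2 -0.   0. ] 0.167 79.77699637413025 [ 0.13  0.32  1.71  0.    1.11 -0.02]
```

View pics/d.png

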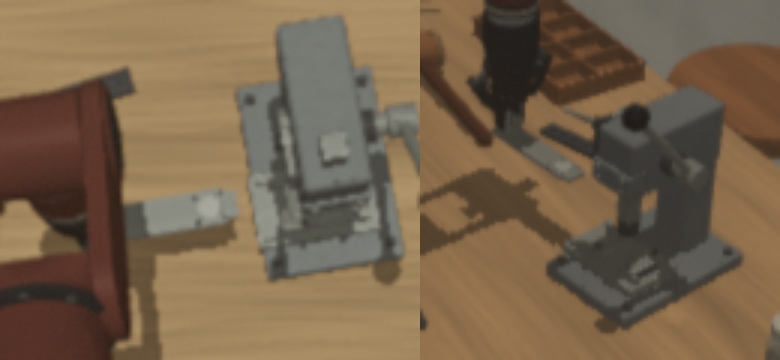

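The bar is held and level, with the blank at top-crop (212,207). I'll compare that with the prediction and compute the next moves.

```bash
python3 - <<'E'
from plant import r
from h import *
s=r.get_state();im=r.get_image("top")
T=np.array(s["tcp_rot"]);o=np.array(s["position"])
yb=np.arctan2(T[1,0],T[0,0])-np.pi/2;print("bar yaw",yb)
q=[(0,-49.5-60.5,-4),(14,-138,-5),(-14,-138,-5)]
u=pix(im,world([o[0],o[1],yb],q)+[0,0,o[2]])
print((u+.5-[235,90])*3)
yp=P[2]+np.pi/2
for z,yy in((.045,.231),(.044,.200),(.044,.17),(.044,.11)):
    g=world(P,[(0,yy*1000,0)])[0]; rows(r,[((g[0],g[1],z),down(yp))])
E
```

```text
bar yaw 0.15064755446223121
[[208.75372543 206.00625413]
 [234.14243239 187.93168544]
 [238.70929332 215.12885588]]
[-0.6  1.2 74. ] [-0.001 -0.     0.001]
[-31.6   1.2  75. ] [-0.001 -0.     0.001]
[-61.6   1.1  75. ] [-0.001 -0.     0.001]
[-121.6    1.    75. ] [-0.001 -0.     0.001]
```

Call:
{"fn": "jog_arm", "kwargs": {"commands": [0,0,1,40,0,0,0,0,0,1,65,0,0,0,0,0,1,74,0,0,0,0,-8,1,74,0,0,0,0,-16,1,74,0,0,0,0,-24,1,74,0,0,0,0,-32,1,74,0,0,0,0,-32,1,74,0,0,0]}}

```text
t: 7.42
position: [0.607, 0.1168, 0.0457]
tcp_rot: [[-0.147, 0.989, 0.001], [0.989, 0.147, 0.0], [-0.0, 0.001, -1.0]]
contact_force: [-0.3, -0.1, -2.6]
grip_width: 0.174
grasp_force: 79.7
```

```bash
python3 - <<'E'
from plant import r
from h import *
import cv2
stat(r)
a=r.get_image("top")
s=r.get_image("side")
cv2.imwrite("pics/e.png",np.hstack([cv2.resize(a["image"][110:190,265:365,::-1],None,fx=4,fy=4),cv2.resize(s["image"][190:270,330:420,::-1],None,fx=4,fy=4)]))
E
```

```text
7.42 [0.607  0.1168 0.0457] [-0.3 -0.1 -2.6] [0.16 0.05 0.03] 0.174 79.65768456459045 [ 0.08  0.42  1.74 -0.    0.98 -0.07]
```

View pics/e.png

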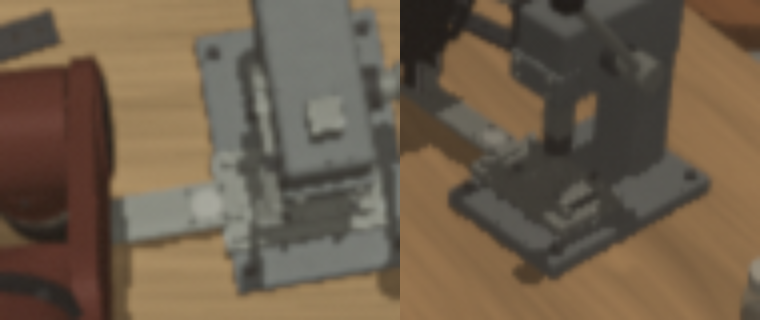

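Bar end sits centred in the flare at crop (222,208), with no contact yet. I'll lower it 2 mm and insert.

Call:
{"fn": "jog_arm", "kwargs": {"commands": [0,0,0,2,0,0,0,0,-6,0,2,0,0,0,0,-12,0,2,0,0,0,0,-18,0,2,0,0,0,0,-24,0,2,0,0,0,0,-30,0,2,0,0,0,0,-30,0,2,0,0,0]}}

```text
t: 8.4
position: [0.6115, 0.0874, 0.0435]
tcp_rot: [[-0.148, 0.989, 0.001], [0.989, 0.148, -0.0], [-0.0, 0.001, -1.0]]
contact_force: [0.0, 0.8, -4.3]
grip_width: 0.171
grasp_force: 79.7
```

```bash
python3 - <<'E'
from plant import r
from h import *
s=stat(r)
yp=P[2]+np.pi/2
for yy in(.11,):
    g=world(P,[(0,yy*1000,0)])[0]; rows(r,[((g[0],g[1],.0425),down(yp))])
E
```

```text
8.4 [0.6115 0.0874 0.0435] [ 0.   0.8 -4.3] [ 0.11 -0.06  0.06] 0.171 79.73232865333557 [ 0.03  0.42  1.74 -0.    0.98 -0.12]
[-57.6  -0.8   1. ] [ 0.001  0.    -0.001]
```

Call:
{"fn": "jog_arm", "kwargs": {"commands": [0,0,0,1,0,0,0,0,-6,0,1,0,0,0,0,-12,0,1,0,0,0,0,-18,0,1,0,0,0,0,-24,0,1,0,0,0,0,-30,0,1,0,0,0,0,-30,0,1,0,0,0]}}

```text
t: 9.28
position: [0.6159, 0.0574, 0.0424]
tcp_rot: [[-0.148, 0.989, 0.001], [0.989, 0.148, -0.001], [-0.001, 0.001, -1.0]]
contact_force: [0.8, -0.4, -2.1]
grip_width: 0.168
grasp_force: 79.8
```

```bash
python3 - <<'E'
from plant import r
from h import *
s=stat(r)
yp=P[2]+np.pi/2
for yy in(.11,):
    g=world(P,[(0,yy*1000,0)])[0]; rows(r,[((g[0],g[1],.0425),down(yp))])
E
```

```text
9.28 [0.6159 0.0574 0.0424] [ 0.8 -0.4 -2.1] [ 0.01 -0.27  0.16] 0.168 79.75026369094849 [-0.02  0.42  1.74 -0.    0.98 -0.17]
[-27.3  -0.8  -0.1] [ 0.001  0.001 -0.001]
```

Call:
{"fn": "jog_arm", "kwargs": {"commands": [0,-6,0,0,0,0,0,0,-12,0,0,0,0,0,0,-17,0,0,0,0,0,0,-20,0,0,0,0,0,0,-22,0,0,0,0,0,0,-22,0,0,0,0,0]}}

```text
t: 10.02
position: [0.619, 0.0363, 0.0424]
tcp_rot: [[-0.149, 0.989, 0.001], [0.989, 0.149, -0.0], [-0.001, 0.001, -1.0]]
contact_force: [2.4, 0.4, -3.3]
grip_width: 0.167
grasp_force: 79.7
```

Call:
{"fn": "jog_arm", "kwargs": {"commands": [0,-1.5,0,0,0,0,0,0,-3,0,0,0,0,0]}}

```text
t: 10.28
position: [0.6194, 0.0338, 0.0424]
tcp_rot: [[-0.149, 0.989, 0.0], [0.989, 0.149, 0.0], [0.0, 0.001, -1.0]]
contact_force: [3.6, 1.9, -2.8]
grip_width: 0.17
grasp_force: 79.8
```

Call:
{"fn": "jog_arm", "kwargs": {"commands": [0,-1,0,0,0,0,0,0,-2,0,0,0,0,0]}}

```text
t: 10.52
position: [0.6197, 0.0317, 0.0424]
tcp_rot: [[-0.149, 0.989, 0.001], [0.989, 0.149, 0.0], [0.0, 0.001, -1.0]]
contact_force: [3.7, 2.6, -2.9]
grip_width: 0.173
grasp_force: 79.8
```

Call:
{"fn": "jog_arm", "kwargs": {"commands": [0,-1,0,0,0,0,0,0,-2,0,0,0,0,0]}}

```text
t: 10.78
position: [0.6199, 0.0303, 0.0424]
tcp_rot: [[-0.148, 0.989, 0.0], [0.989, 0.148, 0.001], [0.001, 0.001, -1.0]]
contact_force: [2.2, 5.1, -0.9]
grip_width: 0.169
grasp_force: 80.0
```

Call:
{"fn": "jog_arm", "kwargs": {"commands": [0,-1,0,0,0,0,0,0,-2,0,0,0,0,0]}}

```text
t: 11.02
position: [0.6199, 0.0302, 0.0426]
tcp_rot: [[-0.148, 0.989, -0.0], [0.989, 0.148, 0.005], [0.005, 0.0, -1.0]]
contact_force: [1.9, 10.5, -1.5]
grip_width: 0.169
grasp_force: 80.2
```

The bar stopped against the end stop at 10 N, where predicted. I'll ease off and release.

Call:
{"fn": "jog_arm", "kwargs": {"commands": [0,1,0,0,0,0,0,60,1,0,0,0,0,0,60,1,0,0,0,0,0,60,1,0,0,0,0,0,60,1,0,0,0,0,0,60,1,0,-40,0,0,0,60,1,0,-80,0,0,0,60,1,0,-80,0,0,0]}}

```text
t: 12.02
position: [0.6235, 0.0282, 0.1272]
tcp_rot: [[-0.148, 0.989, 0.009], [0.989, 0.148, -0.001], [-0.002, 0.009, -1.0]]
contact_force: [-0.5, 0.6, -0.6]
grip_width: 0.706
grasp_force: 0.0
```

```bash
python3 - <<'E'
from plant import r
from h import *
import cv2
s=stat(r)
im=r.get_image("top")
for n in("finger_block","catch_tab","lever_handle"):
  for c in("top","side"):
    print(n,c,[(np.round(d["at"],3).tolist(),round(d["confidence"],2)) for d in r.find_in(c,n)[:3]])
sd=r.get_image("side")
cv2.imwrite("pics/f.png",np.hstack([cv2.resize(im["image"][80:190,255:355,::-1],None,fx=4,fy=4),cv2.resize(sd["image"][160:270,320:420,::-1],None,fx=4,fy=4)]))
E
```

```text
12.03 [0.6235 0.0282 0.1272] [-0.5  0.6 -0.6] [-0.01 -0.04 -0.01] 0.706 0.0 [-0.07  0.31  1.7  -0.    1.12 -0.22]
finger_block top [([0.186, 0.322, 0.003], 0.8), ([0.635, -0.15, 0.244], 0.27)]
finger_block side [([0.613, 0.05, 0.042], 0.6), ([0.22, 0.32, 0.005], 0.6)]
catch_tab top [([0.603, -0.036, 0.236], 0.56)]
catch_tab side [([0.61, 0.051, 0.042], 0.26)]
lever_handle top [([0.584, -0.15, 0.319], 0.74), ([0.65, 0.499, 0.033], 0.67), ([0.318, 0.301, 0.015], 0.58)]
lever_handle side [([0.594, -0.157, 0.292], 0.65)]
```

View pics/f.png

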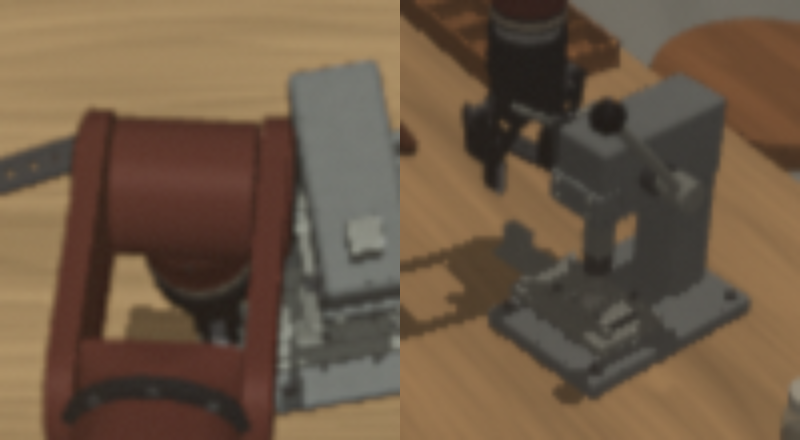

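```bash
python3 - <<'E'
from plant import r
from h import *
im=r.get_image("side")
for dy in(0,10,20):
  print(dy,(pix(im,world(P,[(0,110+dy,51),(8,110+dy,65),(-8,95+dy,65),(-8,95+dy,37)]))+.5-[320,160])*4)
yp=P[2]+np.pi/2
t=world(P,[(-59,48,0)])[0];print(t)
rows(r,[((.58,.08,.20),down(yp)),((.575,.06,.30),down(yp)),((t[0],t[1],.30),down(yp)),((t[0],t[1],.262),down(yp)),((t[0],t[1],.213),down(yp))])
E
```

```text
0 [[121.53183795 239.19192241]
 [128.06500501 224.72351629]
 [126.01373776 237.61206908]
 [125.06717458 260.63864942]]
10 [[114.85562609 234.57985025]
 [121.35605552 220.14923585]
 [119.25089905 232.95516849]
 [118.35975111 255.94446317]]
20 [[108.22169701 229.99698795]
 [114.68967195 215.6039776 ]
 [112.5313537  228.32807977]
 [111.69493462 251.28009539]]
[ 0.57006654 -0.03978999  0.        ]
[ 56.6 -31.3 -78.9] [-0.002 -0.    -0.   ]
[  37.6  -39.4 -178.9] [-0.002 -0.    -0.   ]
[ -60.4  -59.1 -178.9] [-0.002 -0.    -0.   ]
[ -60.4  -59.  -140.9] [-0.002 -0.    -0.   ]
[-60.4 -58.9 -91.9] [-0.002 -0.    -0.   ]
```

Call:
{"fn": "jog_arm", "kwargs": {"commands": [30,57,-31,-79,0,0,0,0,57,-31,-79,0,0,0,0,38,-39,-179,0,0,0,0,38,-39,-179,0,0,0,0,-60,-59,-179,0,0,0,0,-60,-59,-179,0,0,0,0,-60,-59,-179,0,0,0,0,-60,-59,-165,0,0,0,0,-60,-59,-165,0,0,0]}}

```text
t: 13.6
position: [0.5692, -0.0381, 0.2846]
tcp_rot: [[-0.15, 0.989, -0.005], [0.989, 0.15, 0.001], [0.002, -0.004, -1.0]]
contact_force: [-0.5, -0.7, 0.0]
grip_width: -0.0
grasp_force: 0.0
```

```bash
python3 - <<'E'
from plant import r
from h import *
import cv2
s=stat(r)
sd=r.get_image("side")
cv2.imwrite("pics/g.png",cv2.resize(sd["image"][150:260,320:430,::-1],None,fx=5,fy=5))
yp=P[2]+np.pi/2
t=world(P,[(-59,48,0)])[0]
rows(r,[((t[0],t[1],.262),down(yp)),((t[0],t[1],.213),down(yp))])
E
```

```text
13.6 [ 0.5692 -0.0381  0.2846] [-0.5 -0.7  0. ] [0.05 0.01 0.03] -0.0 0.0 [-0.19  0.06  1.68  0.    1.4  -0.34]
[-1.7  0.2 23.4] [-0.003 -0.001  0.001]
[-1.8  0.4 72.4] [-0.003 -0.001  0.001]
```

View pics/g.png

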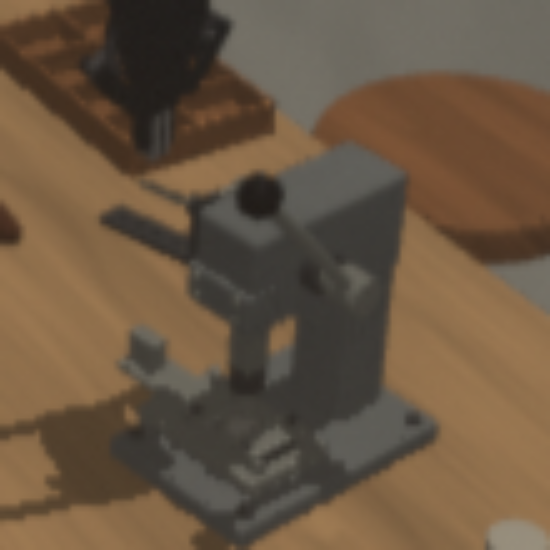

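The fingertip at (155,155) is right above the tab at (150,188), and the bar is seen in the slot. I'll push the tab down.

Call:
{"fn": "jog_arm", "kwargs": {"commands": [0,-1,0,15,0,0,0,0,-1,0,25,0,0,0,0,-1,0,35,0,0,0,0,-1,0,45,0,0,0,0,-1,0,55,0,0,0,0,-1,0,63,0,0,0,0,-1,0,69,0,0,0,0,-1,0,69,0,0,0]}}

```text
t: 14.65
position: [0.5709, -0.0404, 0.2182]
tcp_rot: [[-0.148, 0.989, 0.0], [0.989, 0.148, 0.0], [0.0, 0.0, -1.0]]
contact_force: [-0.2, -0.1, -0.4]
grip_width: -0.003
grasp_force: 0.0
```

Call:
{"fn": "jog_arm", "kwargs": {"commands": [0,0,0,4,0,0,0,0,0,0,8,0,0,0,0,0,0,8,0,0,0]}}

```text
t: 15.02
position: [0.5716, -0.0405, 0.2168]
tcp_rot: [[-0.149, 0.989, 0.003], [0.989, 0.149, -0.001], [-0.001, 0.003, -1.0]]
contact_force: [-9.8, 1.8, 22.1]
grip_width: 0.0
grasp_force: 12.2
```

```bash
python3 - <<'E'
from plant import r
from h import *
import cv2
s=stat(r)
sd=r.get_image("side")
cv2.imwrite("pics/i.png",cv2.resize(sd["image"][150:240,330:420,::-1],None,fx=6,fy=6))
E
```

```text
15.03 [ 0.5716 -0.0405  0.2168] [-9.8  1.8 22.1] [ 0.28  1.51 -0.  ] 0.0 12.210805043578148 [-0.19  0.12  1.75 -0.    1.27 -0.34]
```

View pics/i.png

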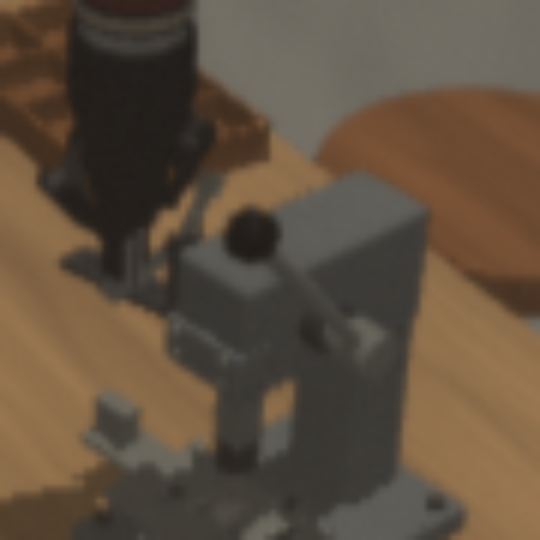

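The catch is at its stop: 22 N of resistance and its tail is raised at (210,190). Next I'll go up, turn the tool and move over the ball.

```bash
python3 - <<'E'
from plant import r
from h import *
yp=P[2]
t=world(P,[(-73,-72,0)])[0];print(t)
rows(r,[((.569,-.038,.38),down(yp)),((t[0],t[1],.37),down(yp)),((t[0],t[1],.294),down(yp))])
E
```

```text
[ 0.5740718  -0.16053749  0.        ]
[   2.7   -1.8 -163.2] [ 3.000e-03 -1.000e-03  1.571e+00]
[-119.2  -15.  -153.1] [ 3.000e-03 -1.000e-03  1.571e+00]
[-119.2  -15.2  -77.1] [ 3.000e-03 -1.000e-03  1.571e+00]
```

Call:
{"fn": "jog_arm", "kwargs": {"commands": [0,0,0,-40,0,0,0,0,3,-2,-100,0,0,0,0,3,-2,-163,0,0,0.1,60,3,-2,-163,0,0,1.57,60,3,-2,-163,0,0,1.57,60,3,-2,-163,0,0,1.57,60,3,-2,-163,0,0,1.57,60,3,-2,-163,0,0,1.57,60,3,-2,-163,0,0,1.57,60,3,-2,-163,0,0,1.57,60,3,-2,-163,0,0,1.57,60,-60,-8,-163,0,0,1.57,60,-119,-15,-163,0,0,1.57,60,-119,-15,-163,0,0,1.57,60,-119,-15,-163,0,0,1.57]}}

```text
t: 16.95
position: [0.5732, -0.1601, 0.3727]
tcp_rot: [[0.989, 0.149, -0.001], [0.149, -0.989, 0.001], [-0.001, -0.001, -1.0]]
contact_force: [-0.7, 0.7, 0.1]
grip_width: 0.703
grasp_force: 0.0
```

```bash
python3 - <<'E'
from plant import r
from h import *
import cv2
stat(r)
t=world(P,[(-73,-72,0)])[0]
rows(r,[((t[0],t[1],.294),down(P[2]))])
sd=r.get_image("side")
for d in r.masks_of("side","lever_handle")[:1]:
    m=d["region"]&(sd["image"].sum(2)<150); ys,xs=np.nonzero(m); print(d["confidence"],m.sum(),xs.mean(),ys.mean(),xs.min(),xs.max(),ys.min(),ys.max())
print(pix(sd,world(P,[(-73,-72,313)])))
E
```

```text
16.95 [ 0.5732 -0.1601  0.3727] [-0.7  0.7  0.1] [-0.06 -0.01 -0.01] 0.703 0.0 [-0.39  0.08  1.51  0.    1.56  1.03]
[ 0.8  0.7 78.7] [-0.001  0.001 -0.   ]<stdin>:9: RuntimeWarning: Mean of empty slice.
  ret = ret.dtype.type(ret / rcount)
Traceback (most recent call last):
ValueError: zero-size array to reduction operation minimum which has no identity
```

Call:
{"fn": "jog_arm", "kwargs": {"commands": [60,1,1,25,0,0,0,60,1,1,45,0,0,0,60,1,1,62,0,0,0,60,1,1,76,0,0,0,60,1,1,79,0,0,0,60,1,1,79,0,0,0], "grip_force": 50}}

```text
t: 17.8
position: [0.5748, -0.1612, 0.2945]
tcp_rot: [[0.989, 0.149, 0.0], [0.149, -0.989, -0.0], [0.0, 0.0, -1.0]]
contact_force: [-0.1, 0.3, -0.4]
grip_width: 0.705
grasp_force: 0.0
```

Call:
{"fn": "jog_arm", "kwargs": {"commands": [0,0,0,0,0,0,0,0,0,0,0,0,0,0,0,0,0,0,0,0,0,0,0,0,0,0,0,0,0,0,0,0,0,0,0]}}

```text
t: 18.42
position: [0.5748, -0.1591, 0.296]
tcp_rot: [[0.989, 0.15, 0.001], [0.15, -0.989, 0.004], [0.002, -0.004, -1.0]]
contact_force: [-1.6, 4.9, 4.1]
grip_width: 0.345
grasp_force: 49.1
```

Call:
{"fn": "jog_arm", "kwargs": {"commands": [0,-9,0,8,0,0,0,0,-17,0,17,0,0,0,0,-25,0,26,0,0,0,0,-32,0,36,0,0,0,0,-32,0,36,0,0,0]}}

```text
t: 19.05
position: [0.5424, -0.1641, 0.2596]
tcp_rot: [[0.989, 0.149, -0.0], [0.149, -0.989, 0.004], [0.0, -0.004, -1.0]]
contact_force: [-3.3, 5.7, 6.0]
grip_width: 0.346
grasp_force: 51.4
```

Call:
{"fn": "jog_arm", "kwargs": {"commands": [0,-6,0,10,0,0,0,0,-11,0,21,0,0,0,0,-16,0,32,0,0,0,0,-20,0,43,0,0,0,0,-22,0,55,0,0,0,0,-24,0,67,0,0,0,0,-25,0,76,0,0,0,0,-25,0,83,0,0,0,0,-25,0,83,0,0,0]}}

```text
t: 20.18
position: [0.5185, -0.1677, 0.1763]
tcp_rot: [[0.989, 0.149, 0.0], [0.149, -0.989, 0.004], [0.001, -0.004, -1.0]]
contact_force: [-1.9, 5.6, 5.7]
grip_width: 0.346
grasp_force: 56.3
```

```bash
python3 - <<'E'
from plant import r
from h import *
import cv2
stat(r)
sd=r.get_image("side")
cv2.imwrite("pics/j.png",cv2.resize(sd["image"][150:260,320:430,::-1],None,fx=5,fy=5))
E
```

```text
20.18 [ 0.5185 -0.1677  0.1763] [-1.9  5.6  5.7] [0.96 0.14 0.08] 0.346 56.326441168785095 [-0.44  0.1   1.85  0.    1.19  0.98]
```

View pics/j.png

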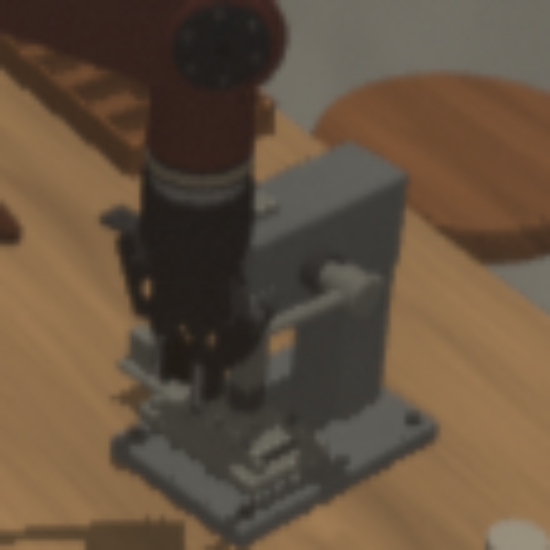

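The lever is near level at (315,305) and the ram is down, with only the spring load so far. I'll press on until the punch bears on the die.

Call:
{"fn": "jog_arm", "kwargs": {"commands": [0,0,0,3,0,0,0,0,0,0,6,0,0,0,0,0,0,8,0,0,0,0,0,0,8,0,0,0]}}

```text
t: 20.72
position: [0.5184, -0.1677, 0.1686]
tcp_rot: [[0.989, 0.149, 0.0], [0.149, -0.989, 0.004], [0.001, -0.004, -1.0]]
contact_force: [-2.4, 6.0, 5.5]
grip_width: 0.35
grasp_force: 56.6
```

Call:
{"fn": "jog_arm", "kwargs": {"commands": [0,0,0,2,0,0,0,0,0,0,2,0,0,0]}}

```text
t: 20.98
position: [0.5186, -0.1677, 0.1667]
tcp_rot: [[0.989, 0.149, 0.001], [0.149, -0.989, 0.004], [0.001, -0.004, -1.0]]
contact_force: [-2.3, 6.9, 4.5]
grip_width: 0.342
grasp_force: 56.8
```

Call:
{"fn": "jog_arm", "kwargs": {"commands": [0,0,0,2,0,0,0,0,0,0,2,0,0,0]}}

```text
t: 21.22
position: [0.5186, -0.1678, 0.1647]
tcp_rot: [[0.989, 0.148, 0.001], [0.148, -0.989, 0.004], [0.001, -0.004, -1.0]]
contact_force: [-2.9, 7.2, 5.5]
grip_width: 0.342
grasp_force: 56.8
```

Call:
{"fn": "jog_arm", "kwargs": {"commands": [0,0,0,2,0,0,0,0,0,0,2,0,0,0]}}

```text
t: 21.48
position: [0.5188, -0.1677, 0.1628]
tcp_rot: [[0.989, 0.149, 0.001], [0.149, -0.989, 0.004], [0.001, -0.004, -1.0]]
contact_force: [-2.0, 7.0, 5.4]
grip_width: 0.346
grasp_force: 56.9
```

Call:
{"fn": "jog_arm", "kwargs": {"commands": [0,0,0,2,0,0,0,0,0,0,2,0,0,0]}}

```text
t: 21.72
position: [0.519, -0.1677, 0.1612]
tcp_rot: [[0.989, 0.148, 0.002], [0.148, -0.989, 0.004], [0.002, -0.004, -1.0]]
contact_force: [-2.0, 6.8, 6.5]
grip_width: 0.344
grasp_force: 57.1
```

Call:
{"fn": "jog_arm", "kwargs": {"commands": [0,0,0,2,0,0,0,0,0,0,2,0,0,0]}}

```text
t: 21.98
position: [0.5191, -0.1677, 0.1602]
tcp_rot: [[0.989, 0.148, 0.001], [0.148, -0.989, 0.004], [0.002, -0.004, -1.0]]
contact_force: [-4.0, 7.7, 11.4]
grip_width: 0.344
grasp_force: 57.4
```

Call:
{"fn": "jog_arm", "kwargs": {"commands": [0,0,0,2,0,0,0,0,0,0,2,0,0,0,0,0,0,2,0,0,0]}}

```text
t: 22.35
position: [0.5194, -0.1676, 0.1591]
tcp_rot: [[0.989, 0.15, 0.002], [0.15, -0.989, 0.004], [0.002, -0.004, -1.0]]
contact_force: [-5.0, 8.4, 13.7]
grip_width: 0.341
grasp_force: 57.9
```

```bash
python3 - <<'E'
from plant import r
from h import *
stat(r)
im={c:r.get_image(c) for c in("top","side")}
for c in im:
  u=pix(im[c],world(P,[(18,127,37),(-18,127,37),(8,125,65),(-8,125,65),(8,95,65),(-8,95,65)]));print(c,np.round(u,1).tolist())
  for n in("die_bar","finger_block"):
    for d in r.masks_of(c,n)[:4]:
      ys,xs=np.nonzero(d["region"]);print(n,round(d["confidence"],2),len(xs),xs.min(),xs.max(),ys.min(),ys.max())
stat(r)
E
```

```text
22.35 [ 0.5194 -0.1676  0.1591] [-5.   8.4 13.7] [1.54 0.6  0.24] 0.341 57.91112422943115 [-0.44  0.12  1.86  0.01  1.15  0.98]
top [[303.1, 157.6], [304.9, 168.5], [303.6, 158.7], [304.4, 163.7], [313.1, 157.1], [313.9, 162.1]]
die_bar 0.86 541 210 228 276 325
die_bar 0.61 318 304 347 154 168
finger_block 0.84 567 210 229 276 325
finger_block 0.51 261 305 330 154 167
side [[350.3, 218.5], [343.5, 221.9], [349.0, 214.0], [346.0, 215.4], [354.1, 217.4], [351.0, 218.9]]
die_bar 0.58 166 212 238 218 228
die_bar 0.43 65 344 366 217 236
finger_block 0.61 174 211 238 218 228
22.65 [ 0.5193 -0.1676  0.1591] [-5.5  7.4 13.8] [1.49 0.59 0.3 ] 0.345 57.90961146354675 [-0.44  0.12  1.86  0.01  1.15  0.98]
```

The bar end in the mask (column 304, expected 303) agrees with home. One last firm press, then I'll hand in.

Call:
{"fn": "jog_arm", "kwargs": {"commands": [0,0,0,1.5,0,0,0,0,0,0,1.5,0,0,0,0,0,0,1.5,0,0,0,0,0,0,1.5,0,0,0]}}

```text
t: 23.15
position: [0.5194, -0.1676, 0.1583]
tcp_rot: [[0.989, 0.15, 0.002], [0.15, -0.989, 0.004], [0.002, -0.004, -1.0]]
contact_force: [-6.0, 8.0, 17.3]
grip_width: 0.347
grasp_force: 58.0
```

```bash
python3 -c "
from plant import r
from h import *
stat(r); print(r.hand_in())"
```

```text
23.15 [ 0.5194 -0.1676  0.1583] [-6.   8.  17.3] [1.6  0.81 0.23] 0.347 58.027058243751526 [-0.44  0.12  1.86  0.    1.15  0.98]
the job is handed in; nothing more can be done
None
```

I handed the job in at 23 s, verdict not shown: the die bar is home against the stop, the catch is off, and the gripper is holding the lever down with about 17 N upward force at the tool; I viewed 11 pictures, one over the limit of 10.

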